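# Tighten a castle nut to its next slot and pin it

## Robot

A 6-joint arm with a two-finger parallel gripper is mounted at the origin on the work surface; the furniture and walls round the work are solid. World frame = base frame: x ahead of the robot, y to its left, z up, the work surface at z = 0. Lengths are in m, angles in rad, forces in N, time in s.
With the tool pointing down it reaches from about 0.275 to 1 m from the base axis. Payload 8.4 kg.
Tool frame: the origin (TCP) lies at the very end of the fingers, on their centre line; the grasp point (between the pads) lies 19 mm behind it (manip.grasp_offset is the distance from the TCP to the grasp point, in m); z points along the fingers, y is the line along which they close (so a half turn about z gives the same grasp; the last joint's range is limited). The gripper opens to 85 mm and grips with 20 to 120 N. Pads are 22 mm wide; open, the fingers measure 114 mm over their backs; the gripper's body (76 mm by 85 mm) begins 54 mm behind the grasp point. The pads swing forward as they close: fully open they stand 13 mm farther back than shut.
Start: joints at [-1.208, 0.353, 1.633, -0, 1.155, -0.002], TCP at [0.223, -0.584, 0.231] pointing down, gripper open.
Joint ranges: [-2.63, 2.63], [-0.92, 2.1], [0.06, 2.66], [-1.3, 4.44], [0, 2.69], [-3.02, 3.02]. Speed limits (rad/s): [2.22, 2.22, 2.79, 3.14, 3.14, 3.14].

## Interface

Orientations are given as [roll, pitch, yaw] about the fixed x, y, z axes, in that order (R = Rz(yaw) Ry(pitch) Rx(roll)).
In Python, from workcell import manip gives the robot as it stands.
- The arm moves only by the tool step_arm, never from a script. Its argument "plan" is a list of rows, each a list of 7 numbers: the shift along the tool's x, y, z in mm, then the turn, a rotation vector about the tool's x, y, z in degrees, then the closure, from 0 (fully open) to 1 (shut). In form: [[tx, ty, tz, rx, ry, rz, claw], ...]. A call has 1 to 10 rows; each row is the pose to reach, as a shift and turn from the pose commanded when the call began, along the tool's axes at that moment; what a row does not reach only later rows make up. A row lasts 1/10 s, in which the tool goes at most 50 mm and 8.59 degrees, less where a joint would pass 70% of its speed; a pose out of reach is approached as far as the arm can. A call with a gripper value outside its range is refused whole. The fingers move at their own pace and stop on an object; "newtons" is the grip in N (left out, the last holds). Time passes only in rows, so rows that repeat a pose let the fingers close. It gives the time, the measured TCP pose, the force, the opening and the grip force at its end, in the units of the state.
- manip.get_obs(): the state, without advancing time (a new reading comes with each control period).
- manip.read_camera(name): name is "scene" or "top" or "wrist"; returns the picture (400x640x3 uint8, red, green, blue); there is no depth.
- manip.get_calibration(name): a dict with "intrinsics" (3x3 intrinsics, pixels), "xyz" and "orientation" of the camera in the world. Camera axes: x right, y down, z forward; pixel columns grow to the right and rows downward; lengths in m; the calibration is good to about 2 mm. A picture is of the moment at which its call begins: read the wrist's pose just before it. get_calibration takes no time and is no camera call; for the wrist camera it gives the pose at the moment of the call.
- manip.sign_off(): hands the job in; it is judged then, once.
Trained networks look in the newest picture that a camera, given by its name, has taken for a name from the list of things; names that differ only in an ending like _2 or _b are one class to them, and where a whole thing is asked for, a point or a joint stands for the part that bears it (a point fixed in the world has none). Each returns a list of dicts, best first, with "confidence" (0 to 1); they miss things now and then, are a little off and sometimes report something else, mostly with a low value. They report only what shows in the picture. A call takes as long as a camera call.
- manip.masks_of(camera, label): "region" (400x640 bool, what is visible of it) and "extent" ([centre column, centre row, width, height] in pixels, round what is visible of it).
The state is a dict: "clock": time; "q": joint angles; "dq": joint speeds; "joint_torque": joint torques, N m; "ee_pos": TCP position; "eef_rot": TCP orientation; "force": force on the tool from outside, world axes, zero at the start; "moment": the same for the moment, N m; "grip_width": finger opening in m; "gripper_force": force on a finger pad.
Only numpy, scipy, OpenCV 4.12 (cv2) and the standard library are available. Lean on these libraries where they do the work, as an engineer would, in place of code of your own. Each camera call takes 0.05 s, during which the arm holds its last target. There are 200 camera calls.

## Task

Turn the castle nut on the upright stub axle clockwise (seen from above) until you feel it seat on its washer, then carry on clockwise just to the next slot that lines up with the cross hole, and no further. Then push the locking pin gently by its knob through that slot and the cross hole until it is fully home, let go, and leave the loose parts lying round it alone.

Things in the scene. Friction and masses are not known exactly. Their poses are not given: they have to be found in the camera images.
- hub_fixture: Fixed steel base plate 150x100x12 mm with a grey hub (64 to 88 mm wide, top 45 mm above the bench) and an upright steel stub axle 27 mm thick, its end 96 mm above the bench. Origin: on the axle's axis at bench height; z up. The pin's guide, a post with a round eye (top 93 mm above the bench), stands on the -x side, 60 to 84 mm from the axis.
- cross_hole (a point): Centre of the 8 mm cross hole through the axle, on its axis, 82 mm above the bench. The hole runs along this frame's x axis (the fixture's x axis). A nut slot lines up when it points along it; the pin then has 1.5 mm to either side, so about 4 degrees either way is near enough.
- castle_nut: Steel castle nut: hexagon 41 mm across flats, 24 mm high (about 50 to 74 mm above the bench), then a crown 38 mm across with six open slots 9 mm wide, up to 90 mm. Origin: on the axis at its underside; z up; x points along one slot. Slots lie every 60 degrees, each over the middle of a flat. Clockwise tightens. It stays at any angle it is left in.
- nut_crown (a point): Middle of the nut's crown, on the axis. How the nut feels: the thread rubs with 0.4 N m. After 0.1 to 2.1 rad, different each time and not to be seen, the nut seats: the washer then pushes back with 0.25 N m more, so turning takes 0.65 N m, and at rest the moment shifts as much to the loosening side. Slots that line up earlier do not count. Up to 2.8 rad in all, so several grips; its height stays.
- washer: Dark round spring washer on the axle below the nut, 49 mm across, 4 mm thick, its top about 49 mm above the bench; origin at the middle of its underside. It catches under the nut when the nut seats and then pushes back on it, turning it to loosen, with about 13.7 N at 19 mm from the axis, and 4.4 N more for every radian farther; the thread holds it all the same.
- lock_pin: Steel pin 6 mm thick, 118 mm long, with a round knob 24 mm across and 12 mm long at its outer end; captive in the guide, 82 mm above the bench, it slides straight along the fixture's +x axis with about 2 N of friction. Origin: centre of the knob's outer face; x points to the tip. Drawn back at the start (origin at x = -176 mm of the fixture's frame).
- pin_tip (a point): Rounded inner tip of the locking pin. Fully home it has moved 78 mm inward to its stop (knob's outer face at x = -98 mm of the fixture's frame) and the tip has gone right through axle and nut, 20 mm past the axis. If no slot lines up, the tip stops on a tooth of the nut about 39 mm into its travel.
- blue_pack: Small blue carton lying flat, 71x112 mm, 40 mm high; bystander.
- bolt: Hex bolt standing on its head, 20x23 mm, 67 mm high; bystander.
- brass_fitting: Brass pipe fitting standing on end, 24x27 mm, 34 mm high; bystander.

How it is judged:
By the outcome, as a careful person would: the job done as asked, in the order asked, and still so for the second after the job is handed in, with the robot touching nothing.
It also fails if it takes over 64 s, if anything falls off the work surface, if the arm or the gripper's body presses on something with over 40 N, if the wrist force passes 120 N, or if a joint passes its speed limit or range.

## Working session

There is one attempt and no reset: what is moved stays moved. The work goes in short steps, Python scripts to look and compute and a tool call to move; the robot and the scene stay as the last step left them, time stands still between calls to the robot, and variables do not carry over. Pictures are saved under pics/ and viewed, at most 10 in all, crops included, and the job is handed in when it is done.

Besides the shell and the picture viewer there is one more tool, called by a JSON object that holds its "fn" and its "kwargs". step_arm: Moves the arm, as the interface text tells. Its arguments: {"type":"object","properties":{"plan":{"type":"array","items":{"type":"array","items":{"type":"number"}}},"newtons":{"type":"number"}},"required":["plan"]}

```bash
ls; mkdir -p pics
cat > h.py <<'E'
import numpy as np, cv2
from workcell import manip
from scipy.spatial.transform import Rotation as R
def cam(n):
    c=manip.get_calibration(n); K=np.array(c["intrinsics"]); p=np.array(c["xyz"]); o=np.array(c["orientation"])
    Rm=o if o.shape==(3,3) else (R.from_euler('xyz',o).as_matrix() if o.size==3 else R.from_quat(o).as_matrix())
    return K,p,Rm
def px2w(n,u,v,z):
    K,p,Rm=cam(n); d=Rm@np.linalg.solve(K,[u,v,1]); return p+d*(z-p[2])/d[2]
def w2px(n,P):
    K,p,Rm=cam(n); q=K@(Rm.T@(np.array(P)-p)); return q[:2]/q[2]
def save(n,f):
    im=manip.read_camera(n); cv2.imwrite('pics/'+f,np.ascontiguousarray(im[...,::-1])); return im
def st():
    o=manip.get_obs(); print({k:np.round(o[k],4).tolist() for k in ("clock","q","ee_pos","eef_rot","force","moment","grip_width","gripper_force")}); return o
E
python3 - <<'E'
from h import *
st(); print(manip.get_calibration("top"),manip.get_calibration("scene"))
a=save("top","top1.png"); 
for l in ["castle_nut","lock_pin","hub_fixture","nut_crown","washer","bolt","brass_fitting","blue_pack"]:
    for m in manip.masks_of("top",l)[:2]: print(l,m["confidence"],np.round(m["extent"]), px2w("top",*m["extent"][:2],.09).round(3))
save("scene","scene1.png")
E
```

```text
pics
{'clock': 0.0, 'q': [-1.2084, 0.3536, 1.6342, -0.0, 1.1552, -0.0024], 'ee_pos': [0.2228, -0.5834, 0.2306], 'eef_rot': [-3.1402, 0.0, 0.3648], 'force': [-0.4649, -1.0819, -0.025], 'moment': [0.0231, -0.0294, -0.007], 'grip_width': 0.0855, 'gripper_force': 0.0}
{'intrinsics': array([[446.06444776,   0.        , 321.15743859],
       [  0.        , 446.06444776, 201.18258177],
       [  0.        ,   0.        ,   1.        ]]), 'xyz': array([0.32400887, 0.03223332, 1.00077576]), 'orientation': array([-3.00530779, -0.00575698, -1.5577796 ])} {'intrinsics': array([[422.314017  ,   0.        , 323.60354129],
       [  0.        , 422.314017  , 205.08580572],
       [  0.        ,   0.        ,   1.        ]]), 'xyz': array([0.81159764, 0.22451589, 0.8028478 ]), 'orientation': array([-2.63051214, -0.00770697,  2.11926453])}
castle_nut 0.52 [366. 179.  23.  19.] [ 0.498 -0.063  0.09 ]
lock_pin 0.62 [304. 192.  47.  14.] [0.467 0.064 0.09 ]
hub_fixture 0.78 [334. 184. 105.  58.] [0.485 0.002 0.09 ]
nut_crown 0.74 [363. 179.  18.  21.] [ 0.496 -0.058  0.09 ]
bolt 0.58 [437. 232.  19.  10.] [ 0.389 -0.209  0.09 ]
brass_fitting 0.51 [245. 227.  13.  11.] [0.394 0.184 0.09 ]
blue_pack 0.89 [224. 184.  50.  43.] [0.483 0.23  0.09 ]
blue_pack 0.6 [335. 185. 104.  58.] [0.483 0.001 0.09 ]
```

Run:
```python
import cv2,numpy as np
a=cv2.imread('pics/top1.png')[120:270,200:460]; b=cv2.imread('pics/scene1.png')
a=cv2.resize(a,None,fx=3,fy=3,interpolation=cv2.INTER_CUBIC)
cv2.imwrite('pics/top1c.png',a)
```

```text
(no output)
```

View pics/top1c.png

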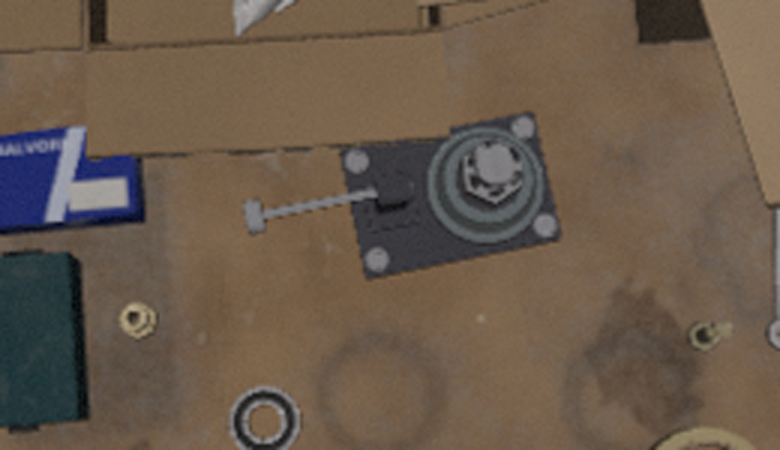

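View pics/scene1.png

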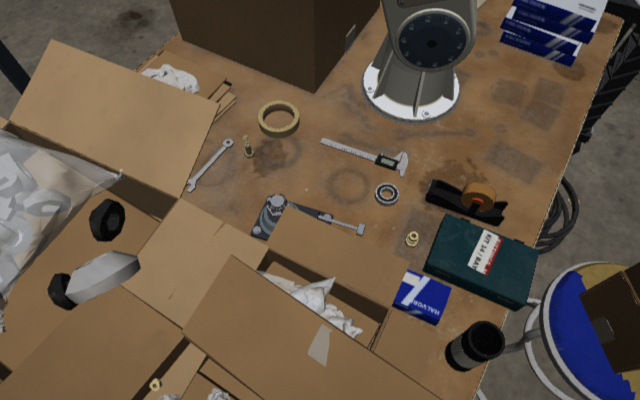

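Top view: the axle and nut are at about (365,176), the pin's knob at about (285,192) and the guide at (330,184). A carton flap lies next to the plate's far edge. I'll look closer with the wrist camera.

Run:
```python
from h import *
A=px2w("top",365.7,173.3,.096); K=px2w("top",285,192,.082)
print(A,K,np.linalg.norm((A-K)[:2]),np.degrees(np.arctan2(*(A-K)[1::-1])))
o=manip.get_obs(); T=R.from_euler('xyz',o["eef_rot"]); k,p,Rm=cam("wrist"); print(k[0,0],T.inv().apply(p-o["ee_pos"]),(T.inv().as_matrix()@Rm).round(3))
for tgt in ([.38,-.22,.30],[.46,-.08,.27]): print(T.inv().apply(np.array(tgt)-o["ee_pos"])*1000)
```

```text
[ 0.50756279 -0.06263332  0.096     ] [0.46833862 0.10418022 0.082     ] 0.17136303607878797 -76.76796578275291
324.84326784529514 [ 0.07832393  0.00097426 -0.14213776] [[-0.    -0.952 -0.305]
 [ 1.     0.    -0.001]
 [ 0.001 -0.305  0.952]]
[ 276.52553102 -283.92217009  -68.73945256]
[ 401.20680393 -386.16958862  -38.73869276]
```

{"fn": "step_arm", "kwargs": {"plan": [[28,-28,-7,0,0,-8,0],[56,-56,-14,0,0,-16,0],[84,-84,-21,0,0,-24,0],[112,-112,-28,0,0,-32,0],[140,-140,-35,0,0,-40,0],[168,-168,-42,0,0,-48,0],[196,-196,-49,0,0,-56,0],[224,-224,-56,0,0,-64,0],[250,-252,-63,0,0,-72,0],[276,-284,-69,0,0,-80,0]]}}

```text
clock: 1.5
ee_pos: [0.3801, -0.2189, 0.3009]
eef_rot: [3.141, 0.001, 1.767]
force: [0.5, 0.6, -0.5]
grip_width: 0.0853
gripper_force: 0.0
```

Run:
```python
from h import *
o=st(); T=R.from_euler('xyz',o["eef_rot"])
print(T.inv().apply(np.array([.46,-.06,.25])-o["ee_pos"])*1000)
```

```text
{'clock': 1.5, 'q': [-0.5259, -0.016, 1.9232, -0.0, 1.2332, -0.7216], 'ee_pos': [0.3801, -0.2189, 0.3009], 'eef_rot': [3.1407, 0.0008, 1.7665], 'force': [0.4655, 0.6206, -0.5151], 'moment': [-0.0027, -0.0094, 0.0109], 'grip_width': 0.0853, 'gripper_force': 0.0}
[140.33768937 109.24442344  50.91924737]
```

{"fn": "step_arm", "kwargs": {"plan": [[14,11,5,0,0,-8,0],[28,22,10,0,0,-16,0],[42,33,15,0,0,-24,0],[56,44,20,0,0,-32,0],[70,55,25,0,0,-40,0],[84,66,30,0,0,-48,0],[98,77,35,0,0,-56,0],[112,88,40,0,0,-64,0],[126,99,45,0,0,-72,0],[140,109,51,0,0,-80,0]]}}

```text
clock: 2.5
ee_pos: [0.4605, -0.0613, 0.2493]
eef_rot: [-3.141, 0.001, -3.12]
force: [0.2, 0.7, -0.5]
grip_width: 0.0852
gripper_force: 0.0
```

Run:
```python
from h import *
st(); a=save("wrist","w1.png")
for l in ["castle_nut","lock_pin","nut_crown","hub_fixture"]:
    for m in manip.masks_of("wrist",l)[:2]: print(l,m["confidence"],np.round(m["extent"]), px2w("wrist",*m["extent"][:2],.09).round(4))
print(w2px("wrist",[.5076,-.0626,.096]))
```

```text
{'clock': 2.5, 'q': [-0.1356, 0.0795, 1.9427, -0.0, 1.1187, -1.728], 'ee_pos': [0.4605, -0.0613, 0.2493], 'eef_rot': [-3.1415, 0.0006, -3.12], 'force': [0.2136, 0.6661, -0.4818], 'moment': [-0.0324, -0.0109, 0.0392], 'grip_width': 0.0852, 'gripper_force': 0.0}
castle_nut 0.71 [326. 218.  37.  46.] [ 0.4974 -0.0611  0.09  ]
castle_nut 0.31 [446. 195. 122.  36.] [0.4713 0.0541 0.09  ]
lock_pin 0.66 [447. 194. 122.  34.] [0.4711 0.0546 0.09  ]
nut_crown 0.67 [325. 219.  39.  48.] [ 0.4987 -0.0636  0.09  ]
hub_fixture 0.82 [391. 196. 225.  98.] [ 0.4737 -0.0006  0.09  ]
[326.40821793 229.75512798]
```

View pics/w1.png

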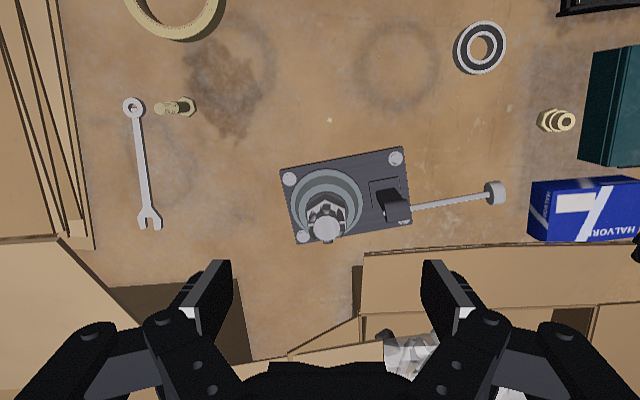

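```bash
python3 - <<'E'
from h import *
for z in (0,.05,.1,.15,.2,.25): print(z,px2w("top",350,165,z).round(3),px2w("wrist",364,250,z).round(3),px2w("top",230,171.5,z).round(3),px2w("wrist",632,242,z).round(3))
E
python3 - <<'E'
import cv2
a=cv2.imread('pics/w1.png')[140:260,260:420]; cv2.imwrite('pics/w1c.png',cv2.resize(a,None,fx=5,fy=5,interpolation=cv2.INTER_CUBIC))
E
```

```text
0 [ 0.546 -0.037  0.   ] [ 0.576 -0.012  0.   ] [0.527 0.237 0.   ] [ 0.56   0.341 -0.   ]
0.05 [ 0.535 -0.033  0.05 ] [ 0.552 -0.018  0.05 ] [0.517 0.227 0.05 ] [0.538 0.289 0.05 ]
0.1 [ 0.524 -0.03   0.1  ] [ 0.527 -0.025  0.1  ] [0.507 0.217 0.1  ] [0.515 0.237 0.1  ]
0.15 [ 0.513 -0.026  0.15 ] [ 0.502 -0.032  0.15 ] [0.496 0.206 0.15 ] [0.492 0.186 0.15 ]
0.2 [ 0.502 -0.023  0.2  ] [ 0.478 -0.038  0.2  ] [0.486 0.196 0.2  ] [0.47  0.134 0.2  ]
0.25 [ 0.49  -0.019  0.25 ] [ 0.453 -0.045  0.25 ] [0.476 0.186 0.25 ] [0.447 0.082 0.25 ]
```

View pics/w1c.png

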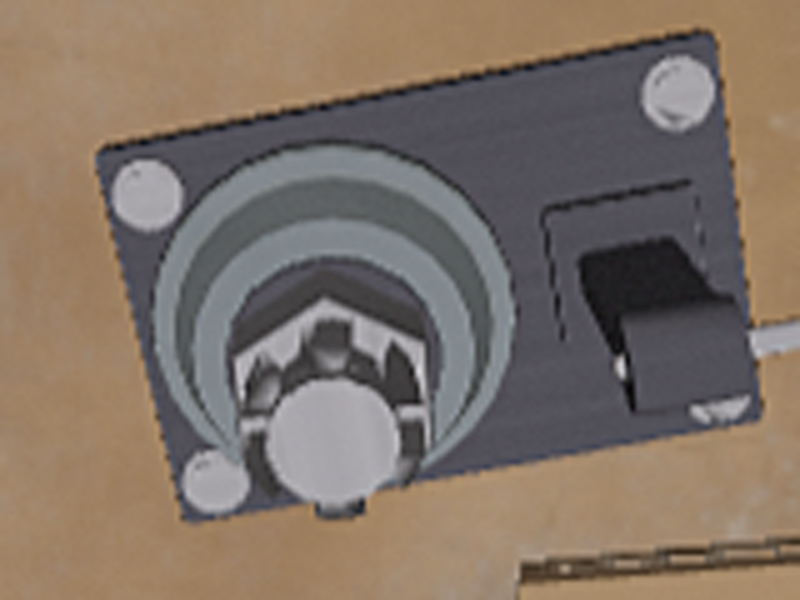

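Axle end is at (326,229). The near slot points almost straight at the robot, so the slots sit near 0/60/120° in world. The flap corner triangulates to about (0.524, -0.028, 0.11), so I'll check it and the nut from closer.

{"fn": "step_arm", "kwargs": {"plan": [[-7,-3,16,0,0,0,0],[-14,-6,32,0,0,0,0],[-20,-9,49,0,0,0,0],[-20,-9,49,0,0,0,0]]}}

```text
clock: 3.15
ee_pos: [0.4793, -0.0715, 0.1989]
eef_rot: [3.141, -0.003, -3.129]
force: [0.1, 0.1, 0.7]
grip_width: 0.0855
gripper_force: 0.0
```

Run:
```python
from h import *
st(); a=save("wrist","w2.png"); np.savez('w2cam.npz',*cam("wrist"))
for l in ["castle_nut","nut_crown"]:
    for m in manip.masks_of("wrist",l)[:1]: print(l,m["confidence"],np.round(m["extent"]))
c=w2px("wrist",[.5076,-.0626,.096]); print(c)
b=cv2.resize(np.ascontiguousarray(a[130:330,230:430,::-1]),None,fx=3,fy=3,interpolation=cv2.INTER_CUBIC); cv2.imwrite('pics/w2c.png',b)
```

```text
{'clock': 3.15, 'q': [-0.151, 0.1729, 1.9577, -0.0002, 1.0136, -1.7344], 'ee_pos': [0.4793, -0.0715, 0.1989], 'eef_rot': [3.1414, -0.0026, -3.1289], 'force': [0.1219, 0.0519, 0.7102], 'moment': [0.0122, -0.0162, 0.0177], 'grip_width': 0.0855, 'gripper_force': 0.0}
castle_nut 0.8 [340. 218.  44.  61.]
nut_crown 0.62 [338. 221.  48.  59.]
[337.28444279 229.98171817]
```

View pics/w2c.png

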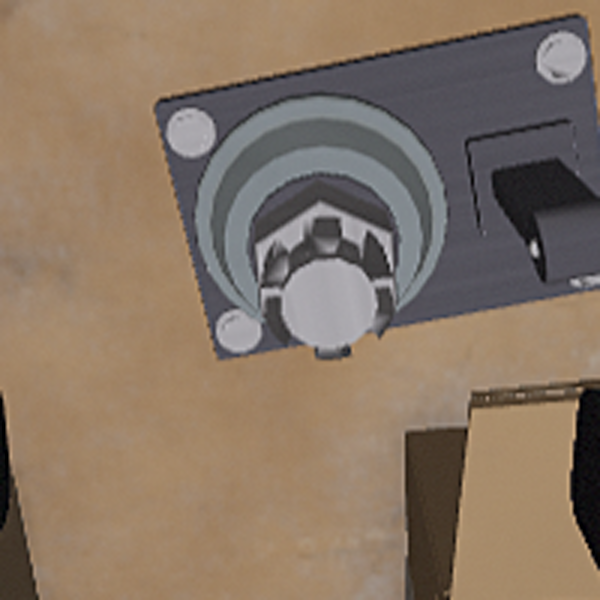

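Run:
```python
from h import *
from scipy.optimize import least_squares
z=np.load('w2cam.npz'); C2=[z[k] for k in z.files]
Ct=cam("top")
def proj(C,P): q=C[0]@(C[2].T@(np.array(P)-C[1])); return q[:2]/q[2]
for nm,a,b in (("flap",(350,166),(386.7,260)),("axle",(365.7,173.3),(340,231))):
    r=least_squares(lambda P:np.r_[proj(Ct,P)-a,proj(C2,P)-b],[.5,-.05,.1]); print(nm,r.x.round(4),r.fun.round(1))
A=np.array(px2w("wrist",340,231,.096)); print("axle from wrist",A.round(4))
im=cv2.imread('pics/w2.png')[170:260,285:395]; im=cv2.resize(im,None,fx=7,fy=6.6666,interpolation=cv2.INTER_CUBIC)
# hex top edge overlay small dots for vertex angle 180
for da,col in ((0,(0,255,0)),(30,(0,0,255))):
  for k in range(6):
    t=np.radians(da+60*k); u=proj(C2,[A[0]+.02367*np.cos(t),A[1]+.02367*np.sin(t),.074]); cv2.circle(im,(int((u[0]-285)*7+3),int((u[1]-170)*6.667+3)),4,col,-1)
cv2.imwrite('pics/w2z.png',im)
```

```text
flap [ 0.5151 -0.0278  0.13  ] [ 0. -0.  0. -0.]
axle [ 0.506 -0.061  0.099] [-0.6  0.4 -0.3  0.2]
axle from wrist [ 0.5085 -0.0603  0.096 ]
```

View pics/w2z.png

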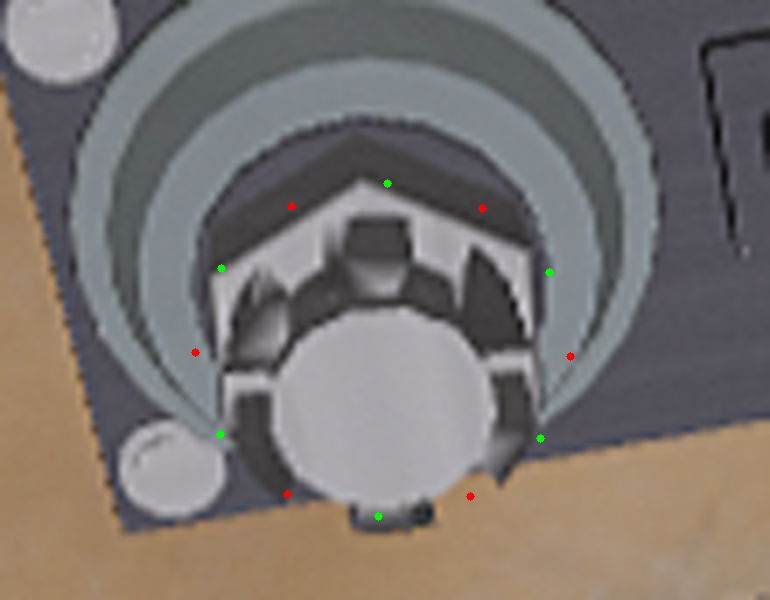

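Run:
```python
from h import *
from scipy.optimize import least_squares
z=np.load('w2cam.npz'); C2=[z[k] for k in z.files]
def proj(P): q=C2[0]@(C2[2].T@(np.array(P)-C2[1])); return q[:2]/q[2]
px=lambda u,v: np.array([(u-3)/7+285,(v-3)/6.667+170])
# (pixel, radius, angle, z)
obs=[((362,182),.02367,180,.074),((213,265),.02367,240,.074),((533,255),.02367,120,.074),((355,133),.02367,180,.050),((505,360),.0165,90,.08),((250,383),.0165,270,.08)]
def f(p):
    r=[]
    for (uv,R_,a,h) in obs:
        t=np.radians(a)+p[2]; w=1 if h<.078 else .5
        r+=list(w*(proj([p[0]+R_*np.cos(t),p[1]+R_*np.sin(t),h])-px(*uv)))
    r+=list(.7*(proj([p[0],p[1],.096])-px(382,408)))
    return np.array(r)
s=least_squares(f,[.508,-.061,0]); print(s.x[:2].round(4),np.degrees(s.x[2]),s.fun.round(1))
# fixture yaw: plate corners in w2c coordinates at z=.012
q=lambda u,v:(u/3+230,v/3+130)
P=[px2w("wrist",*q(*c),.012) for c in ((157,101),(585,15),(219,358))]
d=P[0]-P[1]; e=P[2]-P[0]; print(np.degrees(np.arctan2(d[1],d[0])),np.linalg.norm(d),np.degrees(np.arctan2(e[1],e[0])),np.linalg.norm(e))
print(st()["clock"])
```

```text
[ 0.5077 -0.0615] 4.176961278384025 [ 0.4 -0.6 -1.   1.2  0.2  0.1  0.7 -0.7  0.3 -0.1 -0.5 -0.8 -0.1  0.6]
-77.77819274507928 0.14760878342040834 11.949450107477412 0.09941128345307247
{'clock': 3.3, 'q': [-0.1501, 0.1697, 1.9561, -0.0, 1.0153, -1.735], 'ee_pos': [0.4801, -0.0711, 0.201], 'eef_rot': [-3.1415, 0.0004, -3.1275], 'force': [0.0141, 0.3069, 0.6699], 'moment': [0.0023, 0.0448, -0.0244], 'grip_width': 0.0857, 'gripper_force': 0.0}
3.3
```

Run:
```python
from h import *
im=cv2.imread('pics/scene1.png')[170:290,230:390]; im=cv2.resize(im,None,fx=5,fy=5,interpolation=cv2.INTER_CUBIC)
for z in (.05,.07,.09,.11,.13,.15):
    u=w2px("scene",px2w("top",350,165.5,z)); print(z,u.round(1)); cv2.circle(im,(int((u[0]-230)*5+2),int((u[1]-170)*5+2)),2,(0,0,255),-1)
cv2.imwrite('pics/s1z.png',im)
```

```text
0.05 [282.8 227.2]
0.07 [283.9 221.2]
0.09 [285. 215.]
0.11 [286.2 208.6]
0.13 [287.4 201.9]
0.15 [288.7 194.9]
```

View pics/s1z.png

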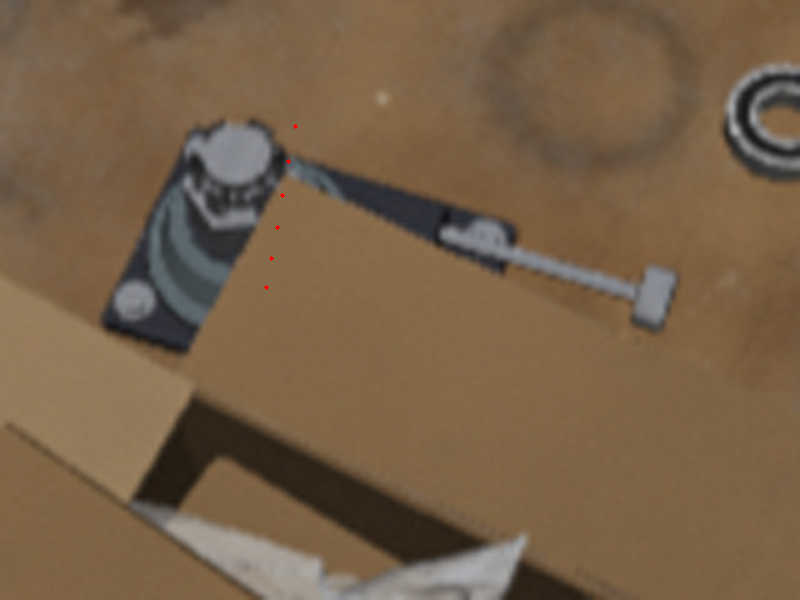

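Scene crop: the flap corner is at about (288,204) px, 0.12–0.13 m high and some 34 mm from the axis. So I'll grip high and keep the closing line within about -70° to 0°, regripping in place with the fingers open.

{"fn": "step_arm", "kwargs": {"plan": [[-3,1,0,0,0,8,0],[-6,2,0,0,0,16,0],[-9,3,0,0,0,24,0],[-12,4,0,0,0,32,0],[-15,5,0,0,0,40,0],[-18,6,0,0,0,48,0],[-21,7,0,0,0,56,0],[-24,8,0,0,0,64,0],[-28,9,0,0,0,72,0],[-28,9,0,0,0,80,0]]}}

```text
clock: 4.3
ee_pos: [0.5088, -0.0613, 0.2017]
eef_rot: [3.14, 0.001, 1.755]
force: [0.7, 0.4, -0.7]
grip_width: 0.0853
gripper_force: 0.0
```

```bash
cat >> h.py <<'E'
def to(x,y,z,yaw):
    """shift (mm) and turn (deg) in tool axes from present pose"""
    o=st(); T=R.from_euler('xyz',o["eef_rot"]); G=R.from_euler('xyz',[np.pi,0,np.radians(yaw)])
    print("yaw",np.degrees(o["eef_rot"][2]).round(2),"shift",(T.inv().apply(np.array([x,y,z])-o["ee_pos"])*1000).round(1),"turn",np.degrees((T.inv()*G).as_rotvec()).round(2))
E
python3 -c "
from h import *
to(.5077,-.0615,.120,64.2)"
```

```text
{'clock': 4.3, 'q': [-0.1229, 0.2102, 1.9029, 0.0, 1.0263, -0.3067], 'ee_pos': [0.5088, -0.0613, 0.2017], 'eef_rot': [3.1396, 0.0006, 1.7546], 'force': [0.71, 0.3928, -0.7276], 'moment': [0.0474, -0.0287, 0.0125], 'grip_width': 0.0853, 'gripper_force': 0.0}
yaw 100.53 shift [ 0.1 -1.3 81.6] turn [ 0.12 -0.   36.33]
```

{"fn": "step_arm", "kwargs": {"plan": [[0,-1,8,0,0,8,0],[0,-1,16,0,0,16,0],[0,-1,24,0,0,24,0],[0,-1,32,0,0,32,0],[0,-1,40,0,0,36.3,0],[0,-1,55,0,0,36.3,0],[0,-1,70,0,0,36.3,0],[0,-1,82,0,0,36.3,0],[0,-1,82,0,0,36.3,0]]}}

```text
clock: 5.2
ee_pos: [0.5063, -0.0614, 0.1177]
eef_rot: [-3.14, 0.0, 1.127]
force: [-0.0, 0.4, 0.6]
grip_width: 0.0855
gripper_force: 0.0
```

```bash
python3 -c "
from h import *
save('wrist','w3.png')
to(.5077,-.0615,.060,64.2)
print(w2px('wrist',[.5077,-.0615,.096]), w2px('wrist',[.518,-.028,.125]))"
```

```text
{'clock': 5.25, 'q': [-0.1236, 0.3221, 1.9745, -0.0, 0.8456, 0.32], 'ee_pos': [0.5068, -0.0615, 0.1183], 'eef_rot': [-3.141, 0.0002, 1.1272], 'force': [0.6587, -0.3257, -0.4569], 'moment': [0.0015, 0.0504, -0.0243], 'grip_width': 0.0849, 'gripper_force': 0.0}
yaw 64.58 shift [ 0.4  0.8 58.3] turn [-0.03  0.01  0.38]
[326.36694507 242.07266739] [314.56639717 198.02835932]
```

View pics/w3.png

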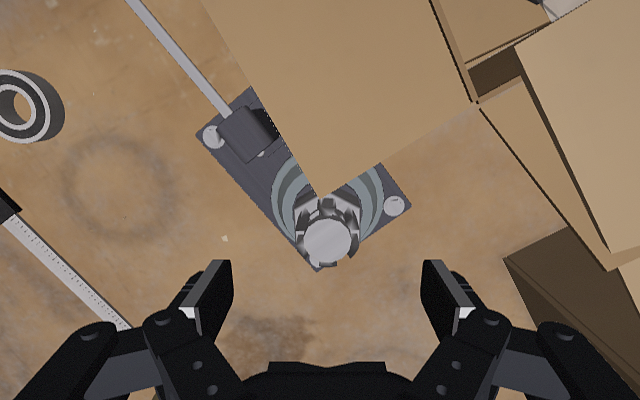

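Wrist view from above: the flap corner is at (318,198) and the axle centre at (327,241). Both match my estimates within a few pixels, and the flap wedge lies between the fingers. I'll descend and check the force.

{"fn": "step_arm", "kwargs": {"plan": [[0,1,12,0,0,0.3,0],[0,1,24,0,0,0.3,0],[0,1,36,0,0,0.3,0],[0,1,46,0,0,0.3,0],[0,1,52,0,0,0.3,0],[0,1,57,0,0,0.3,0],[0,1,57,0,0,0.3,0]]}}

```text
clock: 5.95
ee_pos: [0.5076, -0.0618, 0.0606]
eef_rot: [-3.14, 0.0, 1.122]
force: [0.3, -0.7, 0.8]
grip_width: 0.0856
gripper_force: 0.0
```

```bash
python3 -c "
from h import *
to(.5077,-.0615,.060,64.2)"
```

```text
{'clock': 5.95, 'q': [-0.1241, 0.4165, 2.0053, 0.0, 0.721, 0.3244], 'ee_pos': [0.5076, -0.0618, 0.0606], 'eef_rot': [-3.1405, 0.0004, 1.1223], 'force': [0.2686, -0.7494, 0.8312], 'moment': [-0.0089, 0.013, -0.0206], 'grip_width': 0.0856, 'gripper_force': 0.0}
yaw 64.3 shift [ 0.3 -0.   0.6] turn [-0.06  0.02  0.1 ]
```

{"fn": "step_arm", "kwargs": {"plan": [[0,0,0,0,0,0,1],[0,0,0,0,0,0,1],[0,0,0,0,0,0,1],[0,0,0,0,0,0,1],[0,0,0,0,0,0,1],[0,0,0,0,0,0,1],[0,0,0,0,0,0,1],[0,0,0,0,0,0,1]], "newtons": 60}}

```text
clock: 6.75
ee_pos: [0.5067, -0.0614, 0.0619]
eef_rot: [-3.139, 0.0, 1.123]
force: [-6.7, 3.6, 12.7]
grip_width: 0.0394
gripper_force: 59.4
```

```bash
python3 -c "
from h import *
st()"
```

```text
{'clock': 6.75, 'q': [-0.1237, 0.4136, 2.0058, 0.0006, 0.7246, 0.324], 'ee_pos': [0.5067, -0.0614, 0.0619], 'eef_rot': [-3.1393, 0.0004, 1.1226], 'force': [-6.6651, 3.5712, 12.7186], 'moment': [0.5709, 1.1141, 0.2635], 'grip_width': 0.0394, 'gripper_force': 59.4394}
```

{"fn": "step_arm", "kwargs": {"plan": [[0,-1,-1,0,0,0,1],[0,-1,-1.5,0,0,2,1],[0,-1,-1.5,0,0,4,1],[0,-1,-1.5,0,0,6,1],[0,-1,-1.5,0,0,8,1],[0,-1,-1.5,0,0,10,1]], "newtons": 80}}

```text
clock: 7.35
ee_pos: [0.5065, -0.0613, 0.0623]
eef_rot: [-3.141, 0.0, 0.947]
force: [0.0, 2.0, -7.0]
grip_width: 0.0382
gripper_force: 83.1
```

```bash
python3 -c "
from h import *
o=st();print(np.degrees(o['eef_rot'][2]))"
```

```text
{'clock': 7.35, 'q': [-0.1233, 0.4122, 2.007, -0.0, 0.7234, 0.5005], 'ee_pos': [0.5065, -0.0613, 0.0623], 'eef_rot': [-3.1407, 0.0005, 0.947], 'force': [0.0197, 1.9829, -7.0354], 'moment': [0.1757, -0.0675, 0.4781], 'grip_width': 0.0382, 'gripper_force': 83.1029}
54.257193762775614
```

{"fn": "step_arm", "kwargs": {"plan": [[0,0,1,0,0,2.4,1],[0,0,1,0,0,4.8,1],[0,0,1,0,0,7.2,1],[0,0,1,0,0,9.6,1],[0,0,1,0,0,12,1]]}}

```text
clock: 7.85
ee_pos: [0.5064, -0.0612, 0.0621]
eef_rot: [-3.141, 0.001, 0.737]
force: [-4.6, 1.8, 6.3]
grip_width: 0.0385
gripper_force: 84.7
```

```bash
python3 -c "
from h import *
o=st();print(np.degrees(o['eef_rot'][2]))"
```

```text
{'clock': 7.85, 'q': [-0.1232, 0.4124, 2.0071, 0.0001, 0.7232, 0.7103], 'ee_pos': [0.5064, -0.0612, 0.0621], 'eef_rot': [-3.1407, 0.0007, 0.7372], 'force': [-4.6394, 1.7543, 6.3199], 'moment': [0.4557, 0.7241, 0.4151], 'grip_width': 0.0385, 'gripper_force': 84.6648}
42.24005224191824
```

{"fn": "step_arm", "kwargs": {"plan": [[0,0,0,0,0,2.4,1],[0,0,0,0,0,4.8,1],[0,0,0,0,0,7.2,1],[0,0,0,0,0,9.6,1],[0,0,0,0,0,12,1]]}}

```text
clock: 8.35
ee_pos: [0.5064, -0.0611, 0.0622]
eef_rot: [-3.141, 0.001, 0.528]
force: [-4.3, 2.4, 6.4]
grip_width: 0.0385
gripper_force: 84.7
```

```bash
python3 -c "
from h import *
o=st();print(np.degrees(o['eef_rot'][2]))
for l in ['castle_nut']: print([ (m['confidence'],np.round(m['extent'])) for m in (save('wrist','w4.png') is not None and manip.masks_of('wrist',l))])
st()"
```

```text
{'clock': 8.35, 'q': [-0.1231, 0.4124, 2.0072, 0.0004, 0.7233, 0.9197], 'ee_pos': [0.5064, -0.0611, 0.0622], 'eef_rot': [-3.1406, 0.0009, 0.5277], 'force': [-4.2941, 2.3577, 6.3882], 'moment': [0.5754, 0.742, 0.3635], 'grip_width': 0.0385, 'gripper_force': 84.7279}
30.237091695127006
[(0.73, array([327., 271.,  88., 123.]))]
{'clock': 8.45, 'q': [-0.1232, 0.4124, 2.0072, 0.0005, 0.7233, 0.9197], 'ee_pos': [0.5064, -0.0611, 0.0622], 'eef_rot': [-3.1405, 0.0008, 0.5276], 'force': [-4.5817, 2.8668, 6.9518], 'moment': [0.4262, 0.734, -0.0484], 'grip_width': 0.0385, 'gripper_force': 84.4584}
```

{"fn": "step_arm", "kwargs": {"plan": [[0,0,0,0,0,0,0],[0,0,0,0,0,0,0],[0,0,0,0,0,0,0],[0,0,0,0,0,-8,0],[0,0,0,0,0,-16,0],[0,0,0,0,0,-24,0],[0,0,0,0,0,-32,0],[0,0,0,0,0,-40,0],[0,0,0,0,0,-48,0],[0,0,0,0,0,-56,0]]}}

```text
clock: 9.45
ee_pos: [0.5074, -0.0616, 0.0619]
eef_rot: [3.141, 0.0, 1.512]
force: [0.4, -0.3, -0.6]
grip_width: 0.0854
gripper_force: 0.0
```

Run:
```python
from h import *
a=save("wrist","w5.png"); st(); np.savez('w5cam.npz',*cam("wrist"))
print(w2px("wrist",[.507,-.0615,.096]),w2px("wrist",[.507,-.0615,.074]))
b=cv2.resize(np.ascontiguousarray(a[180:330,240:420,::-1]),None,fx=4,fy=4,interpolation=cv2.INTER_CUBIC); cv2.imwrite('pics/w5c.png',b)
```

```text
{'clock': 9.5, 'q': [-0.1236, 0.4134, 2.0065, -0.0001, 0.7213, -0.0732], 'ee_pos': [0.5073, -0.0616, 0.0619], 'eef_rot': [3.1411, 0.0001, 1.5204], 'force': [-0.4344, 0.0268, 0.5173], 'moment': [-0.0568, 0.0003, -0.0003], 'grip_width': 0.0855, 'gripper_force': 0.0}
[323.57496497 304.19289901] [324.05438109 274.60044573]
```

View pics/w5c.png

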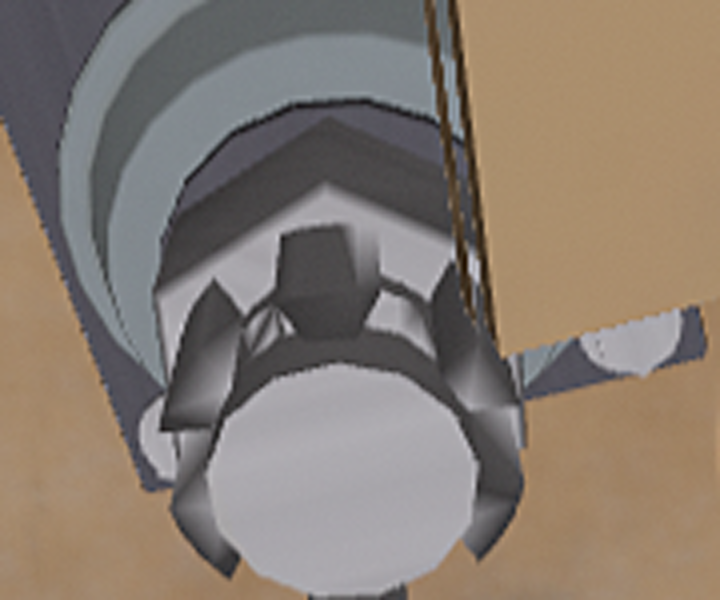

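```bash
cat >> h.py <<'E'
from scipy.optimize import least_squares
def nutfit(C,obs,x0=(.507,-.0615,0)):
    proj=lambda P:(lambda q:q[:2]/q[2])(C[0]@(C[2].T@(np.array(P)-C[1])))
    f=lambda p:np.concatenate([proj([p[0]+r*np.cos(np.radians(a)+p[2]),p[1]+r*np.sin(np.radians(a)+p[2]),h])-uv for uv,r,a,h in obs])
    s=least_squares(f,x0,x_scale=[.01,.01,.1]); print("axis",s.x[:2].round(4),"turn",np.degrees(s.x[2]).round(2),s.fun.round(1))
E
python3 - <<'E'
from h import *
z=np.load('w5cam.npz'); C=[z[k] for k in z.files]
q=lambda u,v:np.array([(u-1.5)/4+240,(v-1.5)/4+180])
nutfit(C,[(q(327,183),.02367,90,.074),(q(327,118),.02367,90,.05),(q(157,293),.02367,150,.074),(q(160,292-15),.02367,150,.07),(q(342,478),0,0,.096)])
to(.507,-.0613,.0615,90.2)
E
```

```text
axis [ 0.508  -0.0607] turn 2.27 [-0.1 -1.   0.7 -2.7 -1.1  0.1 -0.6  0.1  1.   3.1]
{'clock': 9.5, 'q': [-0.1236, 0.4134, 2.0065, -0.0001, 0.7213, -0.0732], 'ee_pos': [0.5073, -0.0616, 0.0619], 'eef_rot': [3.1411, 0.0001, 1.5204], 'force': [-0.4344, 0.0268, 0.5173], 'moment': [-0.0568, 0.0003, -0.0003], 'grip_width': 0.0855, 'gripper_force': 0.0}
yaw 87.11 shift [ 0.2 -0.3  0.4] turn [ 0.03  0.01 -3.09]
```

{"fn": "step_arm", "kwargs": {"plan": [[0,0,0,0,0,-3.3,0],[0,0,0,0,0,-3.3,1],[0,0,0,0,0,-3.3,1],[0,0,0,0,0,-3.3,1],[0,0,0,0,0,-3.3,1],[0,0,0,0,0,-3.3,1],[0,0,0,0,0,-3.3,1],[0,0,0,0,0,-3.3,1],[0,0,0,0,0,-3.3,1]], "newtons": 80}}

```text
clock: 10.4
ee_pos: [0.5069, -0.0615, 0.0624]
eef_rot: [-3.141, 0.0, 1.563]
force: [-3.5, -0.2, 9.8]
grip_width: 0.0385
gripper_force: 79.4
```

```bash
python3 -c "
from h import *
o=st();print(np.degrees(o['eef_rot'][2]))"
```

```text
{'clock': 10.4, 'q': [-0.1235, 0.4123, 2.0065, -0.0002, 0.723, -0.1154], 'ee_pos': [0.5069, -0.0615, 0.0624], 'eef_rot': [-3.1413, 0.0001, 1.5628], 'force': [-3.5105, -0.1833, 9.7752], 'moment': [0.071, 0.6213, 0.1504], 'grip_width': 0.0385, 'gripper_force': 79.3784}
89.54093110564118
```

{"fn": "step_arm", "kwargs": {"plan": [[0,0,0,0,0,2.4,1],[0,0,0,0,0,4.8,1],[0,0,0,0,0,7.2,1],[0,0,0,0,0,9.6,1],[0,0,0,0,0,12,1]]}}

```text
clock: 10.9
ee_pos: [0.5067, -0.0614, 0.0624]
eef_rot: [-3.141, 0.0, 1.353]
force: [-3.8, 0.4, 11.0]
grip_width: 0.0384
gripper_force: 79.9
```

```bash
python3 -c "
from h import *
o=st();print(np.degrees(o['eef_rot'][2]))"
```

```text
{'clock': 10.9, 'q': [-0.1233, 0.4122, 2.0067, -0.0006, 0.7233, 0.0951], 'ee_pos': [0.5067, -0.0614, 0.0624], 'eef_rot': [-3.141, 0.0004, 1.3528], 'force': [-3.7508, 0.4243, 11.0455], 'moment': [0.2074, 0.7677, 0.6583], 'grip_width': 0.0384, 'gripper_force': 79.9357}
77.51187325844585
```

{"fn": "step_arm", "kwargs": {"plan": [[0,0,0,0,0,0,1],[0,0,0,0,0,0,1],[0,0,0,0,0,0,1]]}}

```text
clock: 11.2
ee_pos: [0.5067, -0.0614, 0.0624]
eef_rot: [-3.141, 0.0, 1.353]
force: [-3.7, 0.8, 10.4]
grip_width: 0.0388
gripper_force: 79.5
```

```bash
python3 -c "
from h import *
st()"
```

```text
{'clock': 11.2, 'q': [-0.1235, 0.4122, 2.0067, -0.0001, 0.7234, 0.0941], 'ee_pos': [0.5067, -0.0614, 0.0624], 'eef_rot': [-3.1409, 0.0002, 1.3532], 'force': [-3.6844, 0.7635, 10.3646], 'moment': [0.0671, 0.7549, 0.1199], 'grip_width': 0.0388, 'gripper_force': 79.4903}
```

{"fn": "step_arm", "kwargs": {"plan": [[0,0,0,0,0,1,1],[0,0,0,0,0,2,1],[0,0,0,0,0,3,1]]}}

```text
clock: 11.5
ee_pos: [0.5067, -0.0614, 0.0624]
eef_rot: [-3.141, 0.0, 1.301]
force: [-3.4, -0.2, 10.9]
grip_width: 0.0386
gripper_force: 79.9
```

```bash
python3 -c "
from h import *
o=st();print(np.degrees(o['eef_rot'][2]))"
```

```text
{'clock': 11.5, 'q': [-0.1233, 0.4122, 2.0067, -0.0005, 0.7234, 0.1465], 'ee_pos': [0.5067, -0.0614, 0.0624], 'eef_rot': [-3.1409, 0.0004, 1.3014], 'force': [-3.4498, -0.1758, 10.8914], 'moment': [0.1888, 0.7895, 0.6691], 'grip_width': 0.0386, 'gripper_force': 79.8972}
74.56482356082724
```

{"fn": "step_arm", "kwargs": {"plan": [[0,0,0,0,0,-1.2,1],[0,0,0,0,0,-2.4,1],[0,0,0,0,0,-3.6,1],[0,0,0,0,0,-4.8,1]]}}

```text
clock: 11.9
ee_pos: [0.5067, -0.0614, 0.0624]
eef_rot: [-3.141, -0.0, 1.385]
force: [-4.1, 0.5, 11.1]
grip_width: 0.0384
gripper_force: 79.2
```

```bash
python3 -c "
from h import *
o=st();print(np.degrees(o['eef_rot'][2]))"
```

```text
{'clock': 11.9, 'q': [-0.1235, 0.4122, 2.0067, 0.0001, 0.7233, 0.0621], 'ee_pos': [0.5067, -0.0614, 0.0624], 'eef_rot': [-3.141, -0.0, 1.385], 'force': [-4.0924, 0.5163, 11.0878], 'moment': [0.0797, 0.7476, -0.123], 'grip_width': 0.0384, 'gripper_force': 79.241}
79.35710589191153
```

{"fn": "step_arm", "kwargs": {"plan": [[0,0,0,0,0,1.2,1],[0,0,0,0,0,2.4,1],[0,0,0,0,0,3.6,1],[0,0,0,0,0,4.8,1],[0,0,0,0,0,6,1],[0,0,0,0,0,7.2,1]]}}

```text
clock: 12.5
ee_pos: [0.5067, -0.0614, 0.0624]
eef_rot: [-3.141, 0.0, 1.26]
force: [-4.8, 1.5, 10.9]
grip_width: 0.0388
gripper_force: 80.0
```

```bash
python3 -c "
from h import *
o=st();print(np.degrees(o['eef_rot'][2]))"
```

```text
{'clock': 12.5, 'q': [-0.1232, 0.4122, 2.0067, -0.0005, 0.7235, 0.1884], 'ee_pos': [0.5067, -0.0614, 0.0624], 'eef_rot': [-3.1409, 0.0005, 1.2595], 'force': [-4.7787, 1.5213, 10.9097], 'moment': [0.257, 0.7764, 0.633], 'grip_width': 0.0388, 'gripper_force': 79.9681}
72.16523252568935
```

Seat confirmed: tightening takes +0.65 N m and loosening -0.12 N m, so there is a +0.25 washer bias that was absent before. The nut stands at the next alignment. I'll release it, lift, and go behind the knob.

{"fn": "step_arm", "kwargs": {"plan": [[0,0,0,0,0,0,0],[0,0,0,0,0,0,0],[0,0,0,0,0,0,0],[0,0,0,0,0,0,0],[0,0,-15,0,0,0,0],[0,0,-40,0,0,0,0],[0,0,-65,0,0,0,0],[0,0,-90,0,0,0,0],[0,0,-118,0,0,0,0],[0,0,-118,0,0,0,0]]}}

```text
clock: 13.5
ee_pos: [0.5093, -0.0617, 0.1832]
eef_rot: [3.136, -0.001, 1.26]
force: [0.2, -0.2, -0.3]
grip_width: 0.0852
gripper_force: 0.0
```

Run:
```python
from h import *
a=save("wrist","w6.png"); np.savez('w6cam.npz',*cam("wrist"))
for m in manip.masks_of("wrist","lock_pin")[:2]: print(m["confidence"],m["extent"].round() if hasattr(m["extent"],'round') else m["extent"])
print(w2px("wrist",[.507,-.0613,.096]))
to(.4644,.1392,.18,102)
```

```text
0.56 [222.8, 51.5, 83.3, 103.0]
[324.79604198 206.37764465]
{'clock': 13.6, 'q': [-0.1236, 0.2353, 1.9255, 0.0, 0.9795, 0.1871], 'ee_pos': [0.5074, -0.0615, 0.1801], 'eef_rot': [3.1403, -0.0003, 1.2601], 'force': [0.0623, 0.6119, -0.4208], 'moment': [-0.0151, -0.0485, -0.0641], 'grip_width': 0.0852, 'gripper_force': 0.0}
yaw 72.2 shift [ 178.  -102.3    0. ] turn [  0.08   0.   -29.8 ]
```

{"fn": "step_arm", "kwargs": {"plan": [[20,-12,0,0,0,-4,1],[40,-24,0,0,0,-8,1],[60,-35,0,0,0,-12,1],[80,-46,0,0,0,-16,1],[100,-58,0,0,0,-20,1],[120,-69,0,0,0,-24,1],[140,-80,0,0,0,-28,1],[160,-92,0,0,0,-29.8,1],[178,-102,0,0,0,-29.8,1],[178,-102,0,0,0,-29.8,1]], "newtons": 40}}

```text
clock: 14.6
ee_pos: [0.4632, 0.1407, 0.1785]
eef_rot: [-3.139, -0.0, 1.782]
force: [-0.2, 0.1, -0.4]
grip_width: 0.0001
gripper_force: 0.0
```

Run:
```python
from h import *
a=save("wrist","w7.png")
M=manip.masks_of("wrist","lock_pin")
for m in M[:2]: print(m["confidence"],m["extent"])
if M:
    r,c=np.nonzero(M[0]["region"]); 
    w=np.array([px2w("wrist",u,v,.082)[:2] for u,v in zip(c[::3],r[::3])])
    d=np.array([.2079,-.9781]); n=np.array([.9781,.2079]); rel=w-[.507,-.0613]
    s=rel@d; t=rel@n; print("along",np.percentile(s,[0,1,99]),"knob lateral",t[s<s.min()+.012].min(),t[s<s.min()+.012].max(),"rod lateral",np.median(t[s>s.min()+.03]))
print("axis px",w2px("wrist",[.507,-.0613,.096]),"knob px",w2px("wrist",[.4704,.1109,.082]))
to(.4644,.1392,.074,102)
```

```text
0.75 [327.1, 299.5, 90.9, 135.2]
0.71 [328.0, 282.1, 31.7, 104.0]
along [-0.17792003 -0.17789202 -0.04604043] knob lateral -0.011260263426071197 0.01128140994642795 rod lateral 0.00013663605466765976
axis px [326.6969625  416.78731054] knob px [327.04862774 235.15780531]
{'clock': 14.7, 'q': [0.2883, 0.1979, 1.9786, -0.0003, 0.9669, 0.0779], 'ee_pos': [0.4637, 0.139, 0.1788], 'eef_rot': [-3.1398, 0.0004, 1.7814], 'force': [0.0155, -0.3866, 0.5175], 'moment': [-0.0083, -0.0277, -0.0653], 'grip_width': 0.0002, 'gripper_force': 0.0}
yaw 102.07 shift [1.000e-01 9.000e-01 1.048e+02] turn [-0.1   0.02  0.07]
```

{"fn": "step_arm", "kwargs": {"plan": [[0,1,20,0,0,0,1],[0,1,40,0,0,0,1],[0,1,60,0,0,0,1],[0,1,80,0,0,0,1],[0,1,95,0,0,0,1],[0,1,104,0,0,0,1],[-4,1,105,0,0,0,1],[-8,1,105,0,0,0,1]]}}

```text
clock: 15.5
ee_pos: [0.4672, 0.131, 0.0748]
eef_rot: [-3.141, 0.0, 1.78]
force: [0.1, 0.2, 0.9]
grip_width: 0.0003
gripper_force: 0.0
```

{"fn": "step_arm", "kwargs": {"plan": [[-4,0,0,0,0,0,1],[-8,0,0,0,0,0,1],[-12,0,0,0,0,0,1],[-16,0,0,0,0,0,1],[-20,0,0,0,0,0,1],[-24,0,0,0,0,0,1]]}}

```text
clock: 16.1
ee_pos: [0.4723, 0.108, 0.075]
eef_rot: [3.141, -0.0, 1.78]
force: [0.2, 3.6, 2.7]
grip_width: -0.0002
gripper_force: 1.1
```

```bash
cat >> h.py <<'E'
def along():
    o=st(); d=np.array([.2079,-.9781]); rel=np.array(o["ee_pos"][:2])-[.507,-.0613]
    print("along",(rel@d).round(4),"lat",(rel@[.9781,.2079]).round(4),"F along",np.array(o["force"][:2])@d)
E
python3 -c "
from h import *
along()"
```

```text
{'clock': 16.1, 'q': [0.2216, 0.3588, 2.0558, 0.0001, 0.7262, 0.0119], 'ee_pos': [0.4723, 0.108, 0.075], 'eef_rot': [3.1409, -0.0001, 1.7804], 'force': [0.2449, 3.5793, 2.675], 'moment': [0.3476, 0.0253, 0.0597], 'grip_width': -0.0002, 'gripper_force': 1.0988}
along -0.1728 lat 0.0013 F along -3.450017549893225
```

{"fn": "step_arm", "kwargs": {"plan": [[-3,0,0,0,0,0,1],[-6,0,0,0,0,0,1],[-9,0,0,0,0,0,1],[-12,0,0,0,0,0,1],[-15,0,0,0,0,0,1],[-18,0,0,0,0,0,1],[-21,0,0,0,0,0,1],[-23,0,0,0,0,0,1],[-25,0,0,0,0,0,1],[-27,0,0,0,0,0,1]]}}

```text
clock: 17.1
ee_pos: [0.4776, 0.0816, 0.0748]
eef_rot: [3.142, -0.0, 1.78]
force: [1.0, 1.8, 0.7]
grip_width: -0.0003
gripper_force: 1.0
```

{"fn": "step_arm", "kwargs": {"plan": [[-1,0,0,0,0,0,1],[-2,0,0,0,0,0,1],[-3,0,0,0,0,0,1],[-4,0,0,0,0,0,1]]}}

```text
clock: 17.5
ee_pos: [0.4784, 0.0778, 0.0747]
eef_rot: [-3.142, -0.0, 1.78]
force: [1.6, 3.0, -0.1]
grip_width: -0.0001
gripper_force: 1.0
```

```bash
python3 -c "
from h import *
along()"
```

```text
{'clock': 17.5, 'q': [0.158, 0.3598, 2.0551, 0.0, 0.7268, -0.0515], 'ee_pos': [0.4784, 0.0778, 0.0747], 'eef_rot': [-3.1415, -0.0, 1.7803], 'force': [1.6433, 2.9598, -0.1104], 'moment': [0.3978, -0.2236, 0.0615], 'grip_width': -0.0001, 'gripper_force': 1.025}
along -0.142 lat 0.0009 F along -2.553310045182104
```

{"fn": "step_arm", "kwargs": {"plan": [[-2,0,0,0,0,0,1],[-4,0,0,0,0,0,1],[-6,0,0,0,0,0,1],[-8,0,0,0,0,0,1],[-10,0,0,0,0,0,1],[-12,0,0,0,0,0,1],[-14,0,0,0,0,0,1],[-16,0,0,0,0,0,1]]}}

```text
clock: 18.3
ee_pos: [0.4818, 0.062, 0.0748]
eef_rot: [-3.142, -0.0, 1.78]
force: [0.6, 3.1, -0.1]
grip_width: -0.0002
gripper_force: 1.0
```

{"fn": "step_arm", "kwargs": {"plan": [[-2,0,0,0,0,0,1],[-4,0,0,0,0,0,1],[-6,0,0,0,0,0,1],[-8,0,0,0,0,0,1]]}}

```text
clock: 18.7
ee_pos: [0.4835, 0.0542, 0.0748]
eef_rot: [3.142, -0.0, 1.78]
force: [1.7, 1.8, 0.4]
grip_width: -0.0
gripper_force: 1.0
```

{"fn": "step_arm", "kwargs": {"plan": [[-1,0,0,0,0,0,1],[-2,0,0,0,0,0,1],[-3,0,0,0,0,0,1],[-4,0,0,0,0,0,1],[-5,0,0,0,0,0,1]]}}

```text
clock: 19.2
ee_pos: [0.4844, 0.0494, 0.0748]
eef_rot: [-3.142, -0.0, 1.78]
force: [0.4, 2.4, 0.1]
grip_width: -0.0001
gripper_force: 1.0
```

```bash
python3 -c "
from h import *
along()"
```

```text
{'clock': 19.2, 'q': [0.0985, 0.3625, 2.0504, -0.0, 0.7288, -0.111], 'ee_pos': [0.4844, 0.0494, 0.0748], 'eef_rot': [-3.1415, -0.0, 1.7803], 'force': [0.3664, 2.4111, 0.0522], 'moment': [0.3044, -0.209, 0.0263], 'grip_width': -0.0001, 'gripper_force': 1.0253}
along -0.1129 lat 0.001 F along -2.2821638297588005
```

Still only friction, with about 4 mm expected. I'll creep in until the stop is felt.

{"fn": "step_arm", "kwargs": {"plan": [[-0.7,0,0,0,0,0,1],[-1.4,0,0,0,0,0,1],[-2.1,0,0,0,0,0,1],[-2.8,0,0,0,0,0,1],[-3,0,0,0,0,0,1]]}}

```text
clock: 19.7
ee_pos: [0.4851, 0.0464, 0.0748]
eef_rot: [-3.142, 0.0, 1.78]
force: [0.9, 2.4, -0.1]
grip_width: -0.0002
gripper_force: 1.0
```

{"fn": "step_arm", "kwargs": {"plan": [[-0.5,0,0,0,0,0,1],[-1,0,0,0,0,0,1],[-1.5,0,0,0,0,0,1]]}}

```text
clock: 20.0
ee_pos: [0.4852, 0.046, 0.0748]
eef_rot: [-3.142, -0.002, 1.779]
force: [-1.1, 12.7, 1.0]
grip_width: 0.0001
gripper_force: 6.5
```

```bash
python3 -c "
from h import *
along()"
```

```text
{'clock': 20.0, 'q': [0.0903, 0.363, 2.0494, 0.0026, 0.7295, -0.1201], 'ee_pos': [0.4852, 0.046, 0.0748], 'eef_rot': [-3.1415, -0.0017, 1.7792], 'force': [-1.0507, 12.7483, 1.0225], 'moment': [2.1239, 0.0985, 0.0598], 'grip_width': 0.0001, 'gripper_force': 6.5004}
along -0.1095 lat 0.001 F along -12.687521922533396
```

Stop reached at -109.5 mm (expected -109) with 12.7 N. I'll back off, lift, and check.

{"fn": "step_arm", "kwargs": {"plan": [[5,0,0,0,0,0,1],[15,0,0,0,0,0,1],[30,0,0,0,0,0,1],[30,0,-25,0,0,0,1],[30,0,-50,0,0,0,1],[30,0,-80,0,0,0,1],[30,0,-110,0,0,0,1],[30,0,-110,0,0,0,1]]}}

```text
clock: 20.8
ee_pos: [0.4811, 0.075, 0.1883]
eef_rot: [3.136, 0.001, 1.781]
force: [-0.5, -0.0, -0.5]
grip_width: 0.0002
gripper_force: 0.0
```

Run:
```python
from h import *
along(); a=save("wrist","w8.png"); c=w2px("wrist",[.507,-.0613,.096]); k=w2px("wrist",[.507-.098*.2079,-.0613+.098*.9781,.082]); print(c,k)
cv2.imwrite('pics/w8v.png',np.ascontiguousarray(a[120:400,170:490,::-1]).repeat(2,0).repeat(2,1))
```

```text
{'clock': 20.8, 'q': [0.1518, 0.1856, 1.9692, -0.0004, 0.981, -0.0577], 'ee_pos': [0.4811, 0.075, 0.1883], 'eef_rot': [3.1358, 0.0007, 1.7805], 'force': [-0.4994, -0.0491, -0.4767], 'moment': [0.0156, 0.0182, 0.0298], 'grip_width': 0.0002, 'gripper_force': 0.0}
along -0.1387 lat 0.003 F along -0.0557573734156449
[323.47571039 352.44406726] [323.28917735 244.49687078]
```

View pics/w8v.png

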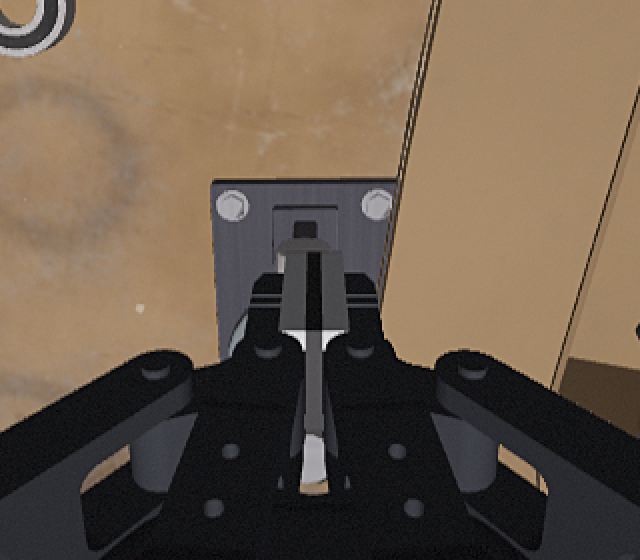

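The knob shows at (322,242) px, against (323,244) predicted for fully home. The gripper is clear and force is about zero.

```bash
python3 -c "
from workcell import manip
print(manip.sign_off())"
```

```text
the job is handed in; nothing more can be done
None
```

Job handed in: the nut seated and was turned on to the next aligned slot, the pin is pushed fully home to its stop, the gripper is clear, and no loose part was touched.

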